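Hang the slotted cell frame on its pin to drip dry

TASK

Take the rinsed metal frame plate that has the open slot in its side out of the draining rack and hang it on the headed pin over the orange drip tray: slide the slot sideways over the pin, feel for the slot's blind end, then, still holding it, lower the plate gently until the pin sits at the top of the slot's upward pocket, and let go so that it hangs straight and still. Do not force the plate against the pin or the stand (keep contact under about 15 N), and leave the other plate, which has only a closed round hole, and everything else where it is.

Things in the scene. Friction and masses are not known exactly. Their poses are not given: they have to be found in the camera images.
- slot_plate: Plate to hang: bare aluminium frame, 0.14 to 0.28 kg, 8 mm thick (own x), 100 wide (own y), 155 tall (own z, up). Origin: middle of its lower edge. Body z 0 to 108 with a window 60 wide, z 20 to 62; J-shaped slot above the window (points slot_mouth, slot_pocket), grip tab on top (point tab). Starts standing in either groove of the rack.
- tab (a point): Centre of slot_plate's grip tab, at plate (0, 0, 137) mm; axes as the plate's. The tab is 40 mm wide (plate y -20 to 20), 8 mm thick, z 108 to 155; the plate's 100 mm wide shoulders lie at z 108.
- slot_mouth (a point): Middle of the slot's open mouth in slot_plate's side edge, at plate (0, -50, 86.5) mm; axes as the plate's. A level channel 13 mm high (plate z 80 to 93) runs from here along plate +y to a blind end at plate y = +6 mm. The mouth is flared to 23 mm high over its first 8 mm.
- slot_pocket (a point): Top of the slot's pocket, at plate (0, 0, 102) mm; axes as the plate's. The pocket, plate y -6 to +6, goes up from the channel's blind end (channel roof at z 93) to z 102. Hung, the top of the 8 mm pin bears here, so from sliding height in the channel the plate comes down 9 to 14 mm.
- hole_plate: The other frame plate in the rack, same outline, tab and window, but with a closed 12 mm round hole and no slot. Stays where it is. Origin: middle of its lower edge, axes as slot_plate.
- rack: Fixed grey plastic draining rack, 150 x 130 mm, 42 mm high. Origin: centre of its underside. Two grooves along own y, 10 mm wide, at own x = -35 and +35 mm, floor at z = 12 mm, closed by end stops; the plates stand upright in them, axes parallel to the rack's.
- hanger: Fixed drip stand: orange tray 220 x 240 mm, walls 40 mm high, black grating at 33 mm; a dark steel post at own (-10, 0) mm with a cross rail (120 mm along own y, front face at own x = -2 mm, top at z = 165) carrying a clamped steel pin (see rail_end). Origin: centre of the tray's underside. Own +x, the way the pin points, is roughly away from the robot.
- rail_end (a point): Hanger (20, 50, 155) mm, near the rail's +y end; axes as hanger's. Pin: level along own x, axis at this height, 8 mm thick, 20 mm free length (hanger x 10 to 30) between clamp block (24 wide, top 13 mm above axis) and 20 mm head, too big for the slot. Set by hand, then rigid, 20 to 80 mm from here towards own -y, NOT measured: feel or see it. Hung plate's origin: 98 mm below.
- wash_bottle: Bystander: white bottle 64 mm wide, 150 mm tall. Origin: underside.
- spanner: Bystander: steel open-ended wrench lying flat. Origin: underside.
- beaker: Bystander: glass beaker 76 mm wide, 90 mm tall. Origin: underside.
- gauge: Bystander: round steel gauge body, 66 mm wide, 26 mm high. Origin: underside.
- fitting: Bystander: brass fitting 24 mm wide, 32 mm tall. Origin: underside.
- collar: Bystander: steel collar 36 mm wide, 14 mm high, on the drip tray's grating. Origin: underside.
- cap: Bystander: blue screw cap 44 mm wide, 18 mm high, on the grating. Origin: underside.
Not all that is in view belongs to the job. Leave any turquoise look-alike of the slot_plate alone.

How it is judged:
On the way, in this order (a step that is already met when the one before it is completed fails the run):
1. the slotted plate is lifted clear of the rack (z of slot_plate in the frame of rack above 0.05 m), for 0.1 s.
2. the slot is slid sideways over the pin, the pin in the slot (x of slot_plate in the frame of rail_end between -0.012 and 0.012 m and y of slot_plate in the frame of rail_end between -0.095 and -0.005 m and z of slot_plate in the frame of rail_end between -0.0925 and -0.08 m), for 0.1 s.
3. the plate is lowered onto its seat while still held (x of slot_plate in the frame of rail_end between -0.012 and 0.012 m and y of slot_plate in the frame of rail_end between -0.088 and -0.012 m and z of slot_plate in the frame of rail_end between -0.102 and -0.0945 m and contact force between the fingers and slot_plate above 0.5 N), for 0.1 s.
At the end, for the whole second after the job is handed in: The slotted plate hangs with the pin in its pocket: origin 98 mm below rail_end (+/- about 4), 12 to 88 mm to its -y side, within 12 along the pin, tilt under 0.15 rad, turned under 0.3 rad, released, still; the other plate within 15 mm, other things within 30 mm of their starts (x of slot_plate in the frame of rail_end between -0.012 and 0.012 m and y of slot_plate in the frame of rail_end between -0.088 and -0.012 m and z of slot_plate in the frame of rail_end between -0.102 and -0.0945 m and angle between slot_plate's own z axis and vertical below 0.15 rad and angle between the x axis of slot_plate and the x axis of hanger, either way round below 0.3 rad and contact force between slot_plate and hanger above 0.5 N and contact force between slot_plate and the fingers below 0.1 N and linear speed of slot_plate below 0.02 m/s and angular speed of slot_plate below 0.2 rad/s and distance of hole_plate from where it was at the start of the episode below 0.015 m and distance of each of wash_bottle, spanner, beaker, gauge, fitting, collar, cap from where it was at the start of the episode below 0.03 m); the robot touches nothing.
It fails at once if the plate is forced against the pin or stand (over 24 N) (contact force between slot_plate and hanger above 24 N).
It fails at once if the other plate or another bystander is disturbed (15 mm for the plate, 30 mm for the rest) (distance of hole_plate from where it was at the start of the episode above 0.015 m or distance of any of wash_bottle, spanner, beaker, gauge, fitting, collar, cap from where it was at the start of the episode above 0.03 m).
It also fails if it takes over 48 s, if anything falls off the work surface, if the arm or the gripper's body presses on something with over 40 N, if the wrist force passes 120 N, or if a joint passes its speed limit or range.

ROBOT

A 6-joint arm with a two-finger parallel gripper is mounted at the origin on the work surface. World frame = base frame: x ahead of the robot, y to its left, z up, the work surface at z = 0. Lengths are in m, angles in rad, forces in N, time in s.
With the tool pointing down it reaches from about 0.425 to 0.95 m from the base axis. Payload 3.5 kg.
Tool frame: the origin (TCP) lies on the centre line of the jaws, within the pads' length; the fingertips stand 17 mm ahead of it and the grasp point (between the pads) lies 2 mm behind it; z points along the fingers, y is the line along which they close (so a half turn about z gives the same grasp; the last joint's range is limited). The gripper opens to 85 mm and grips with 20 to 120 N. Pads are 22 mm wide; open, the fingers measure 114 mm over their backs; the gripper's body (76 mm by 85 mm) begins 54 mm behind the grasp point. The pads swing forward as they close: fully open they stand 13 mm farther back than shut.
Start: joints at [1.013, 0.286, 1.577, -0, 1.279, -0.15], TCP at [0.268, 0.62, 0.248] pointing down, gripper open.
Joint ranges: [-2.77, 2.77], [-0.9, 2.22], [0.21, 2.48], [-1.53, 4.67], [0.24, 2.81], [-2.84, 2.84]. Speed limits (rad/s): [2.79, 2.79, 3.14, 3.14, 3.14, 3.14].

INTERFACE

Orientations are given as a unit quaternion [x, y, z, w].
In Python, from plant import ctrl gives the robot as it stands. The module is installed in compiled form; this text tells all that it offers.
- The arm moves only by the tool drive_tool, never from a script. Its argument "moves" is a list of rows, each a list of 3 entries, a list of its own where there are three numbers: the turn, a rotation vector about the tool's x, y, z in rad, then the shift along the tool's x, y, z in m, then the finger opening in m, from 0 to 0.0854. A call has 1 to 5 rows; each row shifts and turns the commanded pose from where the row before left it, along the tool's axes as they then stand; what a row does not reach is not made up. A row lasts 1/8 s, in which the tool goes at most 62.5 mm and 10.7 degrees, less where a joint would pass 70% of its speed; a pose out of reach is approached as far as the arm can. A call with a gripper value outside its range is refused whole. The fingers move at their own pace and stop on an object; "grip_force" is the grip in N (left out, the last holds). Time passes only in rows, so rows that do not move let the fingers close. It gives the time, the measured TCP pose, the force, the opening and the grip force at its end, in the units of the state.
- ctrl.get_state(): the state, without advancing time (a new reading comes with each control period).
- ctrl.read_camera(name): name is "scene" or "top"; returns a dict with "image" (400x640x3 uint8, red, green, blue), "fx", "fy", "cx", "cy" (pixels), "R" (3x3) and "t" (3): a world point X has camera coordinates R X + t. Camera axes: x right, y down, z forward; pixel columns grow to the right and rows downward; lengths in m; the calibration is good to about 2 mm. A picture is of the moment at which its call begins. There is no depth.
- ctrl.sign_off(): hands the job in; it is judged then, once.
The state is a dict: "time": time; "qpos": joint angles; "dq": joint speeds; "joint_efforts": joint torques, N m; "eef_pos": TCP position; "tcp_rot": TCP orientation; "contact_force": force on the tool from outside, world axes, zero at the start; "wrist_torque": the same for the moment, N m; "opening": opening from 0.0 (shut) to 1.0 (fully open); "finger_force": force on a finger pad.
Only numpy, scipy, OpenCV 4.12 (cv2) and the standard library are available. Lean on these libraries where they do the work, as an engineer would, in place of code of your own. Each camera call takes 0.05 s, during which the arm holds its last target. There are 200 camera calls.

## Working session

There is one attempt and no reset: what is moved stays moved. The work goes in short steps, Python scripts to look and compute and a tool call to move; the robot and the scene stay as the last step left them, time stands still between calls to the robot, and variables do not carry over. Pictures are saved under pics/ and viewed, at most 10 in all, crops included, and the job is handed in when it is done.

Besides the shell and the picture viewer there is one more tool, called after "Call:" as name(argument=value, ...) on one line, values as JSON. drive_tool: Moves the arm, as the interface text tells. Its arguments: {"type":"object","properties":{"moves":{"type":"array","items":{"type":"array"}},"grip_force":{"type":"number"}},"required":["moves"]}

```bash
mkdir -p pics; python3 - <<'E'
from plant import ctrl
import cv2, numpy as np, pickle
d={}
for n in ("scene","top"):
    c=ctrl.read_camera(n); d[n]=c
    cv2.imwrite(f"pics/{n}0.png",c["image"][:,:,::-1])
    print(n,c["fx"],c["cx"],c["cy"],np.round(c["R"],3).tolist(),c["t"], "pos",-c["R"].T@c["t"])
pickle.dump(d,open("cams.pkl","wb"))
s=ctrl.get_state(); print(s)
E
```

```text
scene 386.4117224918816 317.6544738994024 202.8642585305597 [[0.813, 0.582, 0.011], [0.357, -0.483, -0.8], [-0.46, 0.654, -0.6]] [-0.45494161 -0.03543089  1.11592616] pos [ 0.89579026 -0.48240475  0.64681055]
top 487.2911187917847 311.8127749565306 202.21183026210005 [[0.021, -1.0, -0.016], [-0.994, -0.019, -0.106], [0.106, 0.019, -0.994]] [0.068137   0.48550904 1.18665316] pos [0.35589872 0.05535007 1.23238787]
{'time': 0.1, 'qpos': array([ 1.01298635e+00,  2.87145337e-01,  1.57801443e+00,  6.54008822e-06,
        1.27861507e+00, -1.49992541e-01]), 'dq': array([-0.0006484 , -0.00241952, -0.003567  , -0.00148568, -0.00071587,
        0.00066459]), 'joint_efforts': array([ 7.08083317e-04, -4.07293653e+01, -2.93699419e+01, -1.51366107e-04,
        3.37078956e-03, -5.65434579e-07]), 'eef_pos': array([0.26738003, 0.61918164, 0.2470487 ]), 'tcp_rot': array([ 2.02499411e-01,  9.79281777e-01, -1.02238889e-03, -3.81064852e-04]), 'contact_force': array([-0.65355031,  0.55418285, -0.23004421]), 'wrist_torque': array([-0.06855888,  0.03689726,  0.03130354]), 'finger_force': 0.0, 'opening': 0.9947988333453861}
```

View pics/scene0.png

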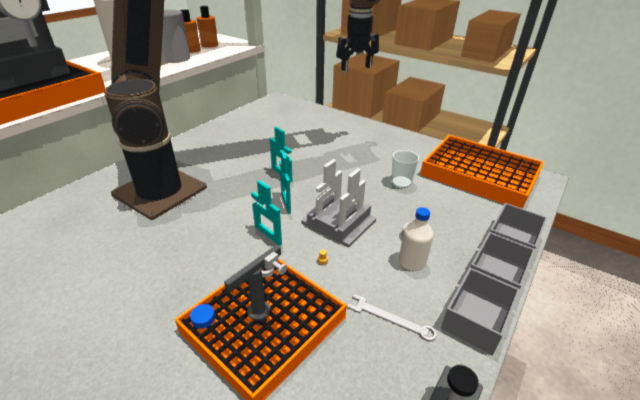

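View pics/top0.png

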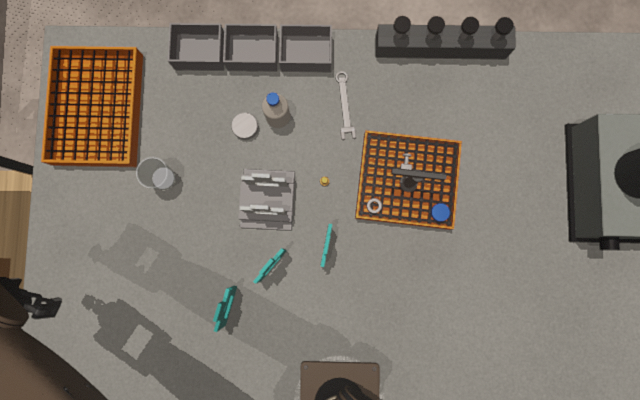

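Scene: rack at about (340,205) with two grey plates, hanger tray at (262,318) with rail around (252,268), pin clamp at (270,262). Top: rack at (267,200), hanger (410,180), pin around (406,160). I'll zoom in next.

```bash
python3 - <<'E'
import cv2, numpy as np, pickle
d=pickle.load(open("cams.pkl","rb"))
def crop(n,x,y,w,h,W,H): return cv2.resize(np.ascontiguousarray(d[n]["image"][y:y+h,x:x+w,::-1]),(W,H),interpolation=cv2.INTER_CUBIC)
a=crop("scene",300,150,80,100,400,500) ; b=crop("scene",220,240,80,100,400,500)
cv2.imwrite("pics/c1.png",np.hstack([a,b]))
a=crop("top",233,160,70,80,385,440); b=crop("top",350,122,70,80,385,440)
b=crop("top",352,125,112,110,408,401)
b=cv2.copyMakeBorder(b,0,39,0,0,cv2.BORDER_CONSTANT)
cv2.imwrite("pics/c2.png",np.hstack([a,b]))
E
```

```text
(no output)
```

View pics/c1.png

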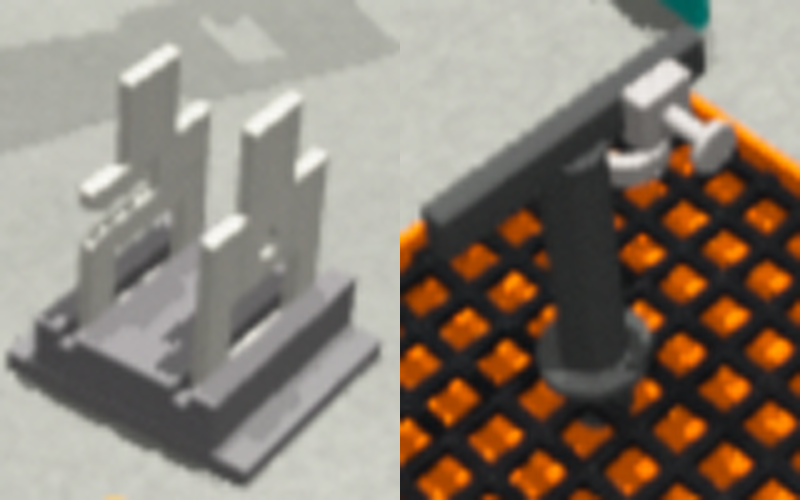

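View pics/c2.png

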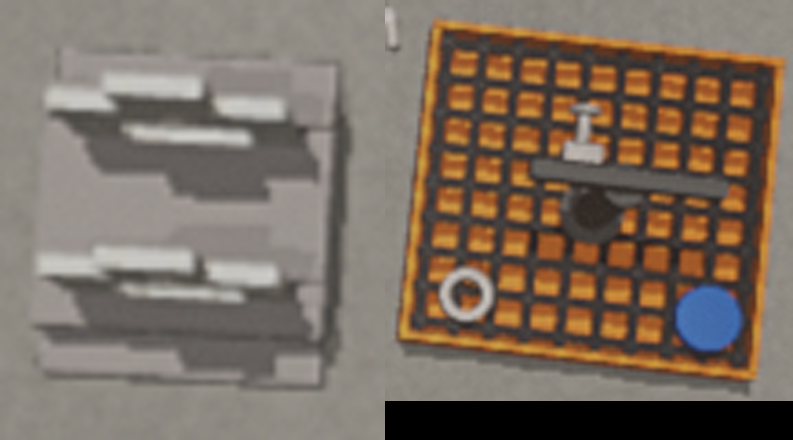

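Scene crop: the left-hand plate (nearer the robot) has the open slot, mouth towards the viewer's left (−y). The right-hand one has the closed hole. The pin head is at about (282,269) in scene and (407,154) in top, with the pin shaft at (407,159).

```bash
cat > h.py <<'E'
import cv2, numpy as np, pickle
def ray(c,u,v):
    d=c["R"].T@np.array([(u-c["cx"])/c["fx"],(v-c["cy"])/c["fy"],1.]); return -c["R"].T@c["t"],d/np.linalg.norm(d)
def plane(c,u,v,z):
    o,d=ray(c,u,v); return o+d*(z-o[2])/d[2]
def tri(c1,p1,c2,p2):
    (o1,d1),(o2,d2)=ray(c1,*p1),ray(c2,*p2)
    s=np.linalg.lstsq(np.c_[d1,-d2],o2-o1,rcond=None)[0]; a=o1+s[0]*d1;b=o2+s[1]*d2
    return (a+b)/2,np.linalg.norm(a-b)
def proj(c,X):
    q=c["R"]@X+c["t"]; return np.array([c["fx"]*q[0]/q[2]+c["cx"],c["fy"]*q[1]/q[2]+c["cy"]])
E
python3 - <<'E'
from h import *
np.set_printoptions(precision=4,suppress=True)
d=pickle.load(open("cams.pkl","rb")); T=d["top"];S=d["scene"]
def blobs(c,x,y,w,h,thr,k=4):
    g=cv2.cvtColor(c["image"],cv2.COLOR_RGB2GRAY)[y:y+h,x:x+w]
    g=cv2.resize(g,None,fx=k,fy=k,interpolation=cv2.INTER_CUBIC)
    n,l,st,ce=cv2.connectedComponentsWithStats((g>thr).astype(np.uint8))
    for i in range(1,n):
        if st[i,4]>60:
            p=np.argwhere(l==i)[:,::-1].astype(np.float32); (cx,cy),sz,a=cv2.minAreaRect(p)
            f=lambda u:(u+.5)/k-.5
            yield (f(cx)+x,f(cy)+y),(sz[0]/k,sz[1]/k),a,st[i,4]/k/k,(f(ce[i][0])+x,f(ce[i][1])+y)
for nm,c,b,t in (("rack",T,(236,165,62,64),195),("rackS",S,(312,155,60,70),195),("pin",T,(398,148,18,22),150)):
    print(nm)
    for r in blobs(c,*b,t):
        print(np.round(r[0],2),np.round(r[1],1),round(r[2],1),round(r[3],1),np.round(r[4],2), [plane(c,*r[4],z)[:2].round(4) for z in (.167,.12,.155)])
hsv=cv2.cvtColor(T["image"],cv2.COLOR_RGB2HSV)
m=cv2.inRange(hsv,(5,150,100),(22,255,255)); m[:,:340]=0;m[:,480:]=0
p=np.argwhere(m)[:,::-1].astype(np.float32); r=cv2.minAreaRect(p); print("tray",r)
W=np.array([plane(T,*q,.04)[:2] for q in cv2.boxPoints(r)]);print(W,W.mean(0),[np.degrees(np.arctan2(*(W[(i+1)%4]-W[i])[::-1])) for i in range(4)],[np.linalg.norm(W[(i+1)%4]-W[i]) for i in range(4)])
for n in((282.4,269),):print("pinhead tri",tri(T,(406.9,154.1),S,n))
for a in ((406.9,159.3),(406.6,163.5)):print(plane(T,*a,.159))
for q in((532,168),(728,190)):print("rail end",plane(T,(q[0]-385)/3.643+351.6,q[1]/3.643+124.6,.165))
E
```

```text
rack
[260.14 175.27] [16.1  2.5] 2.7 26.6 [260.24 175.05] [array([0.5274, 0.1908]), array([0.535 , 0.1967]), array([0.5294, 0.1923])]
[247.01 177.8 ] [9.8 1.9] 4.1 14.6 [247.1  177.74] [array([0.5209, 0.2197]), array([0.5282, 0.227 ]), array([0.5227, 0.2216])]
[278.13 178.99] [10.   1.7] 2.5 16.0 [277.94 179.01] [array([0.5193, 0.1513]), array([0.5265, 0.1555]), array([0.5211, 0.1523])]
[270.13 184.29] [13.5  0.9] 1.2 11.5 [269.56 184.31] [array([0.5071, 0.1695]), array([0.5138, 0.1745]), array([0.5088, 0.1708])]
[258.49 206.64] [16.3  2.3] 3.0 26.9 [259.12 206.67] [array([0.457, 0.191]), array([0.4615, 0.197 ]), array([0.4582, 0.1925])]
[244.48 207.84] [8.3 1.7] 2.0 13.7 [244.53 207.83] [array([0.4538, 0.2231]), array([0.4582, 0.2305]), array([0.4549, 0.2249])]
[276.72 209.44] [10.8  2.2] 3.2 16.4 [276.97 209.37] [array([0.4518, 0.1515]), array([0.4561, 0.1557]), array([0.4529, 0.1526])]
rackS
[316.75 155.37] [10.2  1.5] 0.0 11.6 [315.53 155.17] [array([0.4096, 0.1971]), array([0.362 , 0.2637]), array([0.3975, 0.2141])]
[347.88 157.75] [13.5  6.2] 0.0 42.2 [348.1 157.9] [array([0.48
[... 1455 characters left out ...]
.1394]), array([ 0.559 , -0.1333])]
tray ((408.9451599121094, 179.493896484375), (98.50492095947266, 88.45565032958984), 6.34019136428833)
[[ 0.4457 -0.0293]
 [ 0.6661 -0.0511]
 [ 0.6426 -0.2939]
 [ 0.4239 -0.2676]] [ 0.5446 -0.1605] [np.float64(-5.654531553165308), np.float64(-95.54022400866941), np.float64(173.15869321349413), np.float64(84.75867346606648)] [np.float64(0.22147299596897804), np.float64(0.24392210196000072), np.float64(0.22028064494289162), np.float64(0.23936546463839797)]
pinhead tri (array([ 0.5818, -0.1362,  0.1552]), np.float64(0.0027553237314381384))
[ 0.5702 -0.1346  0.159 ]
[ 0.5607 -0.1339  0.159 ]
rail end [ 0.5428 -0.1006  0.165 ]
rail end [ 0.5314 -0.219   0.165 ]
```

Call:
drive_tool(moves=[[[0,0,0.17],[0,0,0],0.05],[[0,0,0.17],[0,0,0],0.05],[[0,0,0.17],[0,0,0],0.05],[[0,0,0.17],[0,0,0],0.05],[[0,0,0.17],[0,0,0],0.05]], grip_force=40)

```text
time: 0.72
eef_pos: [0.2675, 0.6193, 0.2475]
tcp_rot: [0.591, 0.807, -0.001, 0.0]
contact_force: [0.3, 0.6, -0.8]
opening: 0.587
finger_force: 0.0
```

Call:
drive_tool(moves=[[[0,0,0.17],[0,0,0],0.05],[[0,0,0.17],[0,0,0],0.05],[[0,0,0],[0,0,0],0.05]])

```text
time: 1.1
eef_pos: [0.2675, 0.6194, 0.2476]
tcp_rot: [0.716, 0.698, -0.001, 0.0]
contact_force: [0.1, 0.3, -0.3]
opening: 0.584
finger_force: 0.0
```

```bash
cat > go.py <<'E'
import sys; from plant import ctrl; import numpy as np
from scipy.spatial.transform import Rotation as R
x,y,z,yaw=map(float,sys.argv[1:5]); s=ctrl.get_state(); r=R.from_quat(s["tcp_rot"])
t=R.from_matrix(np.c_[[np.sin(yaw),-np.cos(yaw),0],[np.cos(yaw),np.sin(yaw),0],[0,0,-1]])
if True:
    rot=(r.inv()*t)
    print("turn",rot.as_rotvec().round(4),"shift",r.inv().apply(np.array([x,y,z])-s["eef_pos"]).round(4))
print("t",s["time"],"pos",s["eef_pos"].round(4),"F",s["contact_force"].round(2),"open",round(s["opening"],3),"ff",round(s["finger_force"],2))
E
python3 go.py 0.457 0.1925 0.25 -0.028
```

```text
Traceback (most recent call last):
  File "go.py", line 4, in <module>
    t=R.from_matrix(np.c_[[np.sin(yaw),-np.cos(yaw),0],[np.cos(yaw),np.sin(yaw),0],[0,0,-1]])
  File "scipy/spatial/transform/_rotation.pyx", line 1143, in scipy.spatial.transform._rotation.Rotation.from_matrix
ValueError: Non-positive determinant (left-handed or null coordinate frame) in rotation matrix 0: [[-0.02799634  0.99960803  0.        ]
 [-0.99960803 -0.02799634  0.        ]
 [ 0.          0.         -1.        ]].
```

```bash
sed -i 's/\[np.sin(yaw),-np.cos(yaw),0\]/[-np.sin(yaw),np.cos(yaw),0]/' go.py
python3 go.py 0.457 0.1925 0.25 -0.028
```

```text
turn [-0.0006  0.0011  0.0029] shift [-0.422   0.2001 -0.0021]
t 1.1 pos [0.2675 0.6194 0.2476] F [ 0.11  0.31 -0.33] open 0.584 ff 0.0
```

Call:
drive_tool(moves=[[[0,0,0],[-0.047,0.022,0],0.05],[[0,0,0],[-0.047,0.022,0],0.05],[[0,0,0],[-0.047,0.022,0],0.05],[[0,0,0],[-0.047,0.022,0],0.05],[[0,0,0],[-0.047,0.022,0],0.05]])

```text
time: 1.72
eef_pos: [0.3716, 0.3802, 0.2482]
tcp_rot: [0.715, 0.699, 0.0, 0.0]
contact_force: [0.8, -0.0, 0.1]
opening: 0.587
finger_force: 0.0
```

Call:
drive_tool(moves=[[[0,0,0],[-0.047,0.023,0],0.05],[[0,0,0],[-0.047,0.023,0],0.05],[[0,0,0],[-0.047,0.022,0],0.05],[[0,0,0],[-0.046,0.022,0],0.05],[[0,0,0],[0,0,0],0.05]])

```text
time: 2.35
eef_pos: [0.4572, 0.1898, 0.2483]
tcp_rot: [0.717, 0.697, -0.0, 0.0]
contact_force: [-0.5, -0.2, 0.4]
opening: 0.583
finger_force: 0.0
```

```bash
python3 go.py 0.457 0.1925 0.25 -0.028
python3 - <<'E'
from plant import ctrl
from h import *
c=ctrl.read_camera("scene");t=ctrl.read_camera("top")
a=cv2.resize(np.ascontiguousarray(c["image"][90:240,280:400,::-1]),(400,500),interpolation=2)
b=cv2.resize(np.ascontiguousarray(t["image"][130:250,200:296,::-1]),(400,500),interpolation=2)
cv2.imwrite("pics/d1.png",np.hstack([a,b]))
E
```

```text
turn [ 0.0001  0.0004 -0.0014] shift [ 0.0027 -0.0003 -0.0017]
t 2.35 pos [0.4572 0.1898 0.2483] F [-0.48 -0.18  0.4 ] open 0.583 ff 0.0
```

View pics/d1.png

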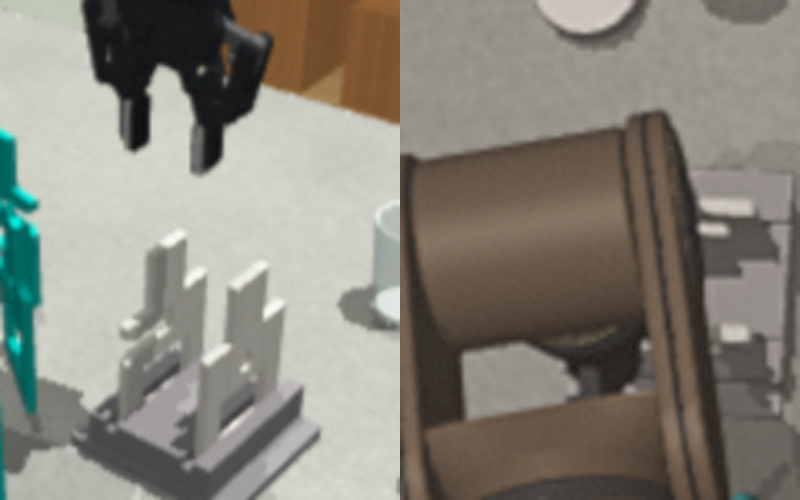

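The scene view shows the fingers straddling the slotted plate's tab. The top view is blocked by the arm. I'll descend now.

Call:
drive_tool(moves=[[[0,0,0],[0.003,0,0.03],0.05],[[0,0,0],[0,0,0.03],0.05],[[0,0,0],[0,0,0.02],0.05],[[0,0,0],[0,0,0.018],0.05],[[0,0,0],[0,0,0],0.05]])

```text
time: 3.08
eef_pos: [0.4549, 0.196, 0.1487]
tcp_rot: [0.716, 0.698, -0.001, -0.001]
contact_force: [-0.1, 0.2, 0.5]
opening: 0.585
finger_force: 0.0
```

Call:
drive_tool(moves=[[[0,0,0],[0,0,0],0.0],[[0,0,0],[0,0,0],0.0],[[0,0,0],[0,0,0],0.0],[[0,0,0],[0,0,0],0.0],[[0,0,0],[0,0,0],0.0]])

```text
time: 3.7
eef_pos: [0.4571, 0.1956, 0.1515]
tcp_rot: [0.717, 0.697, 0.001, 0.001]
contact_force: [-0.8, -0.2, 5.0]
opening: 0.087
finger_force: 40.4
```

```bash
python3 go.py 0.457 0.1925 0.15 -0.028
```

```text
turn [ 0.0022 -0.0008  0.0009] shift [-0.0031 -0.      0.0015]
t 3.7 pos [0.4571 0.1956 0.1515] F [-0.84 -0.23  4.96] open 0.087 ff 40.45
```

Call:
drive_tool(moves=[[[0,0,0],[0,0,-0.01],0.0],[[0,0,0],[0,0,-0.03],0.0],[[0,0,0],[0,0,-0.04],0.0],[[0,0,0],[0,0,-0.04],0.0],[[0,0,0],[0,0,-0.03],0.0]])

```text
time: 4.32
eef_pos: [0.4557, 0.1952, 0.3014]
tcp_rot: [0.717, 0.697, -0.001, -0.0]
contact_force: [0.9, 0.4, -2.7]
opening: 0.084
finger_force: 39.6
```

```bash
python3 - <<'E'
import numpy as np
o=np.array([.5446,-.1605]);a=-.099
x=np.array([np.cos(a),np.sin(a)]);y=np.array([-np.sin(a),np.cos(a)])
print("pre",o+.02*x+(.028+.085)*y,"end",o+.02*x+.028*y)
E
python3 go.py 0.5758 -0.050 0.30 -0.099
```

```text
pre [ 0.57567081 -0.05003007] end [ 0.56726954 -0.13461387]
turn [-0.0011  0.0004  0.072 ] shift [-0.2419  0.1267  0.0013]
t 4.325 pos [0.4557 0.1952 0.3014] F [ 0.91  0.43 -2.74] open 0.084 ff 39.62
```

Call:
drive_tool(moves=[[[0,0,0],[-0.04,0,0],0.0],[[0,0,0.02],[-0.045,0.015,0],0.0],[[0,0,0.02],[-0.045,0.03,0],0.0],[[0,0,0.02],[-0.045,0.03,0],0.0],[[0,0,0.012],[-0.04,0.03,0],0.0]])

```text
time: 4.95
eef_pos: [0.5498, -0.0273, 0.2993]
tcp_rot: [0.742, 0.671, -0.001, -0.001]
contact_force: [0.7, 0.2, -1.9]
opening: 0.087
finger_force: 39.7
```

Call:
drive_tool(moves=[[[0,0,0],[-0.02,0.015,0],0.0],[[0,0,0],[0,0,0],0.0],[[0,0,0],[0,0,0],0.0]])

```text
time: 5.32
eef_pos: [0.5624, -0.046, 0.2998]
tcp_rot: [0.741, 0.672, -0.0, -0.001]
contact_force: [1.0, 0.2, -2.6]
opening: 0.089
finger_force: 39.7
```

```bash
python3 go.py 0.576 -0.047 0.215 -0.099
python3 - <<'E'
from plant import ctrl
from h import *
c=ctrl.read_camera("scene");t=ctrl.read_camera("top")
pickle.dump({"scene":c,"top":t},open("c2.pkl","wb"))
a=cv2.resize(np.ascontiguousarray(c["image"][140:300,210:338,::-1]),(400,500),interpolation=2)
b=cv2.resize(np.ascontiguousarray(t["image"][110:230,340:436,::-1]),(400,500),interpolation=2)
cv2.imwrite("pics/e1.png",np.hstack([a,b]))
E
```

```text
turn [-0.002  -0.0009  0.0008] shift [0.0003 0.0138 0.0847]
t 5.325 pos [ 0.5624 -0.046   0.2998] F [ 0.97  0.17 -2.62] open 0.089 ff 39.66
```

View pics/e1.png

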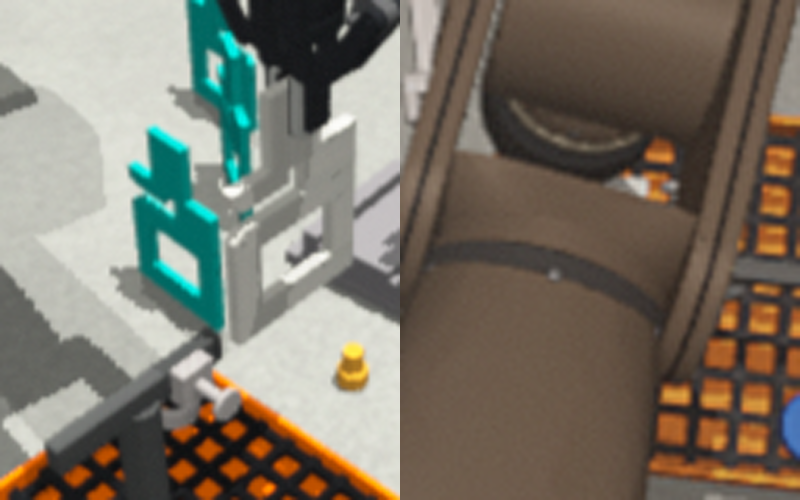

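The scene crop shows the plate held, slot mouth facing the pin, about 85 mm to its +y side and above it. I'll go down to sliding height.

Call:
drive_tool(moves=[[[0,0,0],[0,0.014,0.02],0.0],[[0,0,0],[0,0,0.03],0.0],[[0,0,0],[0,0,0.025],0.0],[[0,0,0],[0,0,0.016],0.0],[[0,0,0],[0,0,0],0.0]])

```text
time: 6.05
eef_pos: [0.5761, -0.0476, 0.2081]
tcp_rot: [0.741, 0.672, -0.001, -0.001]
contact_force: [0.5, -1.2, -1.8]
opening: 0.085
finger_force: 39.6
```

```bash
python3 go.py 0.576 -0.047 0.208 -0.099
python3 - <<'E'
from plant import ctrl
from h import *
c=ctrl.read_camera("scene")
pickle.dump(c,open("c3.pkl","wb"))
a=np.ascontiguousarray(c["image"][200:300,235:335,::-1]);k=6
a=cv2.resize(a,None,fx=k,fy=k,interpolation=2)
s=ctrl.get_state(); p=s["eef_pos"]
al=-.099; X=np.array([np.cos(al),np.sin(al),0]);Y=np.array([-np.sin(al),np.cos(al),0]);Z=np.array([0,0,1.])
o=p-.003*Y-.1395*Z   # predicted plate origin
def dot(P,col):
    u=(proj(c,P)-[235,200]+.5)*k; cv2.circle(a,tuple(int(v) for v in u),3,col,-1)
for y,z in((-50,75),(-50,98),(-42,93),(-42,80),(-50,108),(-50,0),(50,0),(50,108)): dot(o+.004*X+y/1000*Y+z/1000*Z,(0,0,255))
H=np.array([.5446,-.1605,0]); 
for hx in(10,30): dot(H+hx/1000*X+.028*Y+.155*Z,(255,0,0))
dot(H+.020*X+.028*Y+.159*Z,(0,255,0));dot(H+.020*X+.028*Y+.151*Z,(0,255,0))
cv2.imwrite("pics/f1.png",a)
E
```

```text
turn [-0.0028 -0.0005  0.0009] shift [ 0.0006 -0.0002  0.0001]
t 6.05 pos [ 0.5761 -0.0476  0.2081] F [ 0.48 -1.24 -1.79] open 0.085 ff 39.63
```

View pics/f1.png

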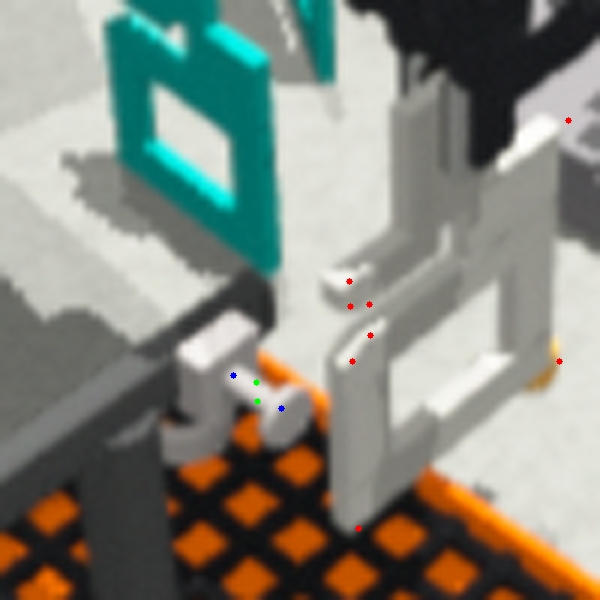

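The red dots (predicted slot corners) and green/blue dots (pin) sit on the real features within about 2 mm: mouth at (350,320), pin shaft at (257,392). Now I'll slide along −tool x in small steps.

Call:
drive_tool(moves=[[[0.003,0,0],[-0.01,0,0],0.0],[[0,0,0],[-0.01,0,0],0.0],[[0,0,0],[-0.01,0,0],0.0],[[0,0,0],[-0.005,0,0],0.0],[[0,0,0],[0,0,0],0.0]])

```text
time: 6.72
eef_pos: [0.5735, -0.0839, 0.2093]
tcp_rot: [0.742, 0.671, -0.001, -0.001]
contact_force: [-1.0, 0.2, -1.6]
opening: 0.087
finger_force: 39.7
```

Call:
drive_tool(moves=[[[0,0,0],[-0.003,0,0],0.0],[[0,0,0],[-0.003,0,0],0.0],[[0,0,0],[-0.002,0,0],0.0],[[0,0,0],[0,0,0],0.0]])

```text
time: 7.22
eef_pos: [0.5728, -0.0913, 0.2093]
tcp_rot: [0.741, 0.671, -0.001, -0.001]
contact_force: [0.3, 0.7, -1.9]
opening: 0.085
finger_force: 39.7
```

Call:
drive_tool(moves=[[[0,0,0],[-0.003,0,0],0.0],[[0,0,0],[-0.003,0,0],0.0],[[0,0,0],[-0.002,0,0],0.0],[[0,0,0],[0,0,0],0.0]])

```text
time: 7.72
eef_pos: [0.572, -0.0994, 0.2094]
tcp_rot: [0.741, 0.671, -0.001, -0.001]
contact_force: [-0.5, 0.2, -2.0]
opening: 0.088
finger_force: 39.7
```

```bash
python3 go.py 0.5673 -0.1316 0.208 -0.099
python3 - <<'E'
from plant import ctrl
from h import *
c=ctrl.read_camera("scene")
cv2.imwrite("pics/g1.png",cv2.resize(np.ascontiguousarray(c["image"][215:305,235:325,::-1]),(590,590),interpolation=2))
E
```

```text
turn [-0.0029 -0.     -0.0003] shift [-0.0325 -0.0015  0.0014]
t 7.725 pos [ 0.572  -0.0994  0.2094] F [-0.51  0.25 -1.97] open 0.088 ff 39.66
```

View pics/g1.png

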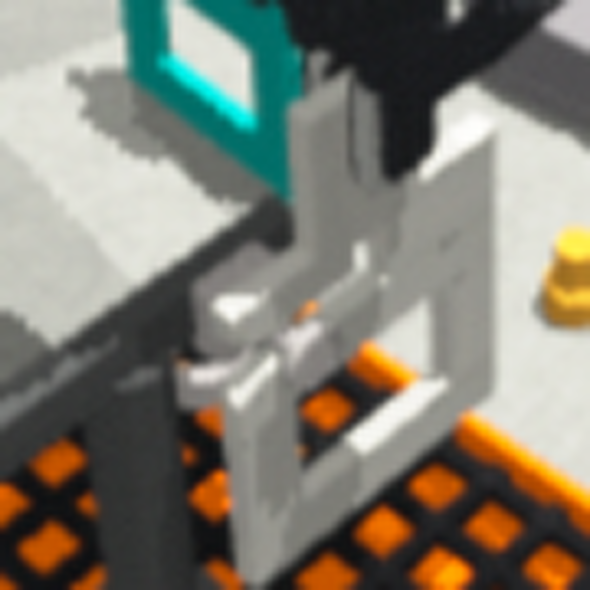

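The pin is in the channel and its head is in front of the plate at about (300,345). No contact so far. Continuing.

Call:
drive_tool(moves=[[[0,0,0],[-0.004,-0.001,0.001],0.0],[[0,0,0],[-0.004,0,0],0.0],[[0,0,0],[-0.003,0,0],0.0],[[0,0,0],[0,0,0],0.0]])

```text
time: 8.28
eef_pos: [0.5699, -0.1104, 0.2083]
tcp_rot: [0.741, 0.671, -0.001, -0.001]
contact_force: [-0.5, -1.0, -2.8]
opening: 0.089
finger_force: 39.7
```

Call:
drive_tool(moves=[[[0,0,0],[-0.004,0,0],0.0],[[0,0,0],[-0.004,0,0],0.0],[[0,0,0],[-0.003,0,0],0.0],[[0,0,0],[0,0,0],0.0]])

```text
time: 8.78
eef_pos: [0.5688, -0.1213, 0.2083]
tcp_rot: [0.741, 0.671, -0.001, -0.001]
contact_force: [-0.4, 1.1, -2.0]
opening: 0.088
finger_force: 39.7
```

Call:
drive_tool(moves=[[[0,0,0],[-0.002,0,0],0.0],[[0,0,0],[-0.002,0,0],0.0],[[0,0,0],[-0.001,0,0],0.0],[[0,0,0],[0,0,0],0.0]])

```text
time: 9.28
eef_pos: [0.5683, -0.1261, 0.2083]
tcp_rot: [0.741, 0.671, -0.001, -0.001]
contact_force: [1.0, 0.4, -1.9]
opening: 0.089
finger_force: 39.7
```

Call:
drive_tool(moves=[[[0,0,0],[-0.001,0,0],0.0],[[0,0,0],[-0.001,0,0],0.0],[[0,0,0],[-0.001,0,0],0.0],[[0,0,0],[0,0,0],0.0]])

```text
time: 9.78
eef_pos: [0.568, -0.1291, 0.2083]
tcp_rot: [0.741, 0.671, -0.001, -0.001]
contact_force: [-0.1, 1.2, -2.0]
opening: 0.088
finger_force: 39.7
```

Call:
drive_tool(moves=[[[0,0,0],[-0.001,0,0],0.0],[[0,0,0],[0,0,0],0.0]])

```text
time: 10.02
eef_pos: [0.5679, -0.13, 0.2083]
tcp_rot: [0.741, 0.671, -0.001, -0.001]
contact_force: [0.3, 0.2, -2.1]
opening: 0.088
finger_force: 39.7
```

Call:
drive_tool(moves=[[[0,0,0],[-0.001,0,0],0.0],[[0,0,0],[0,0,0],0.0]])

```text
time: 10.28
eef_pos: [0.5678, -0.131, 0.2083]
tcp_rot: [0.741, 0.671, -0.001, -0.001]
contact_force: [0.2, -0.6, -1.8]
opening: 0.09
finger_force: 39.7
```

Call:
drive_tool(moves=[[[0,0,0],[-0.001,0,0],0.0],[[0,0,0],[0,0,0],0.0]])

```text
time: 10.52
eef_pos: [0.5678, -0.1318, 0.2083]
tcp_rot: [0.741, 0.671, -0.001, -0.001]
contact_force: [0.0, -0.0, -2.0]
opening: 0.09
finger_force: 39.7
```

Call:
drive_tool(moves=[[[0,0,0],[-0.001,0,0],0.0],[[0,0,0],[0,0,0],0.0]])

```text
time: 10.78
eef_pos: [0.5677, -0.1321, 0.2083]
tcp_rot: [0.741, 0.671, -0.0, -0.002]
contact_force: [0.7, 3.5, -1.6]
opening: 0.09
finger_force: 39.7
```

Blind end felt: +3.5 N in y at TCP y = −0.132. Back off to the pocket centre, then lower.

Call:
drive_tool(moves=[[[0,0,0],[0.002,0,0],0.0],[[0,0,0],[0.001,0,0],0.0],[[0,0,0],[0,0,0],0.0]])

```text
time: 11.15
eef_pos: [0.5679, -0.1303, 0.2084]
tcp_rot: [0.741, 0.671, -0.001, -0.001]
contact_force: [0.5, 0.2, -1.2]
opening: 0.09
finger_force: 39.7
```

Call:
drive_tool(moves=[[[0,0,0],[0,0,0.002],0.0],[[0,0,0],[0,0,0.001],0.0],[[0,0,0],[0,0,0],0.0]])

```text
time: 11.52
eef_pos: [0.5678, -0.13, 0.2051]
tcp_rot: [0.741, 0.671, -0.001, -0.001]
contact_force: [0.3, -1.1, -0.9]
opening: 0.084
finger_force: 39.7
```

Call:
drive_tool(moves=[[[0,0,0],[0,0,0.001],0.0],[[0,0,0],[0,0,0.001],0.0],[[0,0,0],[0,0,0],0.0]])

```text
time: 11.9
eef_pos: [0.5679, -0.1299, 0.2032]
tcp_rot: [0.741, 0.671, -0.001, -0.001]
contact_force: [0.5, -0.4, -1.3]
opening: 0.08
finger_force: 39.7
```

Call:
drive_tool(moves=[[[0,0,0],[0,0,0.001],0.0],[[0,0,0],[0,0,0.001],0.0],[[0,0,0],[0,0,0],0.0]])

```text
time: 12.28
eef_pos: [0.5679, -0.1299, 0.2012]
tcp_rot: [0.741, 0.671, -0.001, -0.001]
contact_force: [0.6, -0.7, -2.1]
opening: 0.083
finger_force: 39.7
```

Call:
drive_tool(moves=[[[0,0,0],[0,0,0.001],0.0],[[0,0,0],[0,0,0.001],0.0],[[0,0,0],[0,0,0],0.0]])

```text
time: 12.65
eef_pos: [0.5678, -0.13, 0.1992]
tcp_rot: [0.741, 0.671, -0.001, -0.001]
contact_force: [0.1, 0.4, -2.4]
opening: 0.085
finger_force: 39.7
```

Call:
drive_tool(moves=[[[0,0,0],[0,0,0.001],0.0],[[0,0,0],[0,0,0],0.0]])

```text
time: 12.9
eef_pos: [0.5678, -0.1299, 0.1982]
tcp_rot: [0.741, 0.671, -0.001, -0.001]
contact_force: [0.2, 0.5, -2.2]
opening: 0.086
finger_force: 39.7
```

Call:
drive_tool(moves=[[[0,0,0],[0,0,0.001],0.0],[[0,0,0],[0,0,0],0.0]])

```text
time: 13.15
eef_pos: [0.5678, -0.1299, 0.1972]
tcp_rot: [0.741, 0.671, -0.001, -0.001]
contact_force: [-0.7, -0.2, -1.3]
opening: 0.083
finger_force: 39.7
```

Call:
drive_tool(moves=[[[0,0,0],[0,0,0.0005],0.0],[[0,0,0],[0,0,0],0.0]])

```text
time: 13.4
eef_pos: [0.5679, -0.13, 0.1968]
tcp_rot: [0.741, 0.671, -0.001, -0.001]
contact_force: [0.4, 0.2, -2.2]
opening: 0.085
finger_force: 39.7
```

Call:
drive_tool(moves=[[[0,0,0],[0,0,0.0005],0.0],[[0,0,0],[0,0,0],0.0]])

```text
time: 13.65
eef_pos: [0.568, -0.13, 0.1965]
tcp_rot: [0.741, 0.671, -0.001, -0.001]
contact_force: [-0.3, 0.3, -1.1]
opening: 0.086
finger_force: 39.8
```

Call:
drive_tool(moves=[[[0,0,0],[0,0,0.0005],0.0],[[0,0,0],[0,0,0],0.0]])

```text
time: 13.9
eef_pos: [0.568, -0.13, 0.1964]
tcp_rot: [0.741, 0.671, -0.001, -0.001]
contact_force: [-1.5, 0.6, 1.3]
opening: 0.091
finger_force: 40.1
```

Seated: the descent stopped at z = 0.1964 with about 3 N upward. Release gradually.

Call:
drive_tool(moves=[[[0,0,0],[0,0,0],0.0],[[0,0,0],[0,0,0],0.009],[[0,0,0],[0,0,0],0.012],[[0,0,0],[0,0,0],0.018],[[0,0,0],[0,0,0],0.025]], grip_force=20)

```text
time: 14.52
eef_pos: [0.5679, -0.13, 0.1958]
tcp_rot: [0.741, 0.671, -0.001, -0.001]
contact_force: [-1.0, -0.8, -0.1]
opening: 0.295
finger_force: 0.0
```

Call:
drive_tool(moves=[[[0,0,0],[0,0,0],0.035],[[0,0,0],[0,0,0],0.045],[[0,0,0],[0,0,0],0.045],[[0,0,0],[0,0,0],0.045]])

```text
time: 15.02
eef_pos: [0.5679, -0.13, 0.1958]
tcp_rot: [0.741, 0.671, -0.001, -0.001]
contact_force: [-0.1, -0.2, 0.8]
opening: 0.529
finger_force: 0.0
```

```bash
python3 go.py 0.568 -0.13 0.1964 -0.099
python3 - <<'E'
from plant import ctrl
from h import *
c=ctrl.read_camera("scene")
cv2.imwrite("pics/i1.png",cv2.resize(np.ascontiguousarray(c["image"][205:305,225:325,::-1]),(590,590),interpolation=2))
E
```

```text
turn [-0.003 -0.    -0.   ] shift [-0.      0.0001 -0.0006]
t 15.025 pos [ 0.5679 -0.13    0.1958] F [-0.06 -0.2   0.84] open 0.529 ff 0.0
```

View pics/i1.png

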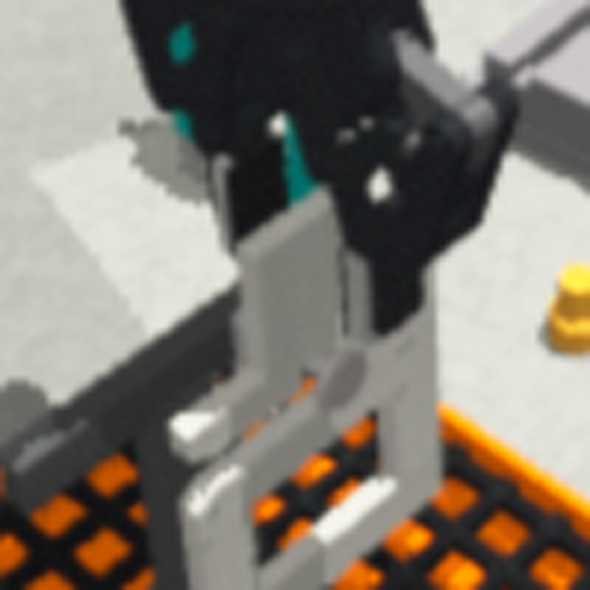

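The plate hangs upright with the pin head at (345,378) in the pocket and the fingers clear. Retreating upward.

Call:
drive_tool(moves=[[[0,0,0],[0,0,-0.01],0.045],[[0,0,0],[0,0,-0.03],0.045],[[0,0,0],[0,0,-0.04],0.045],[[0,0,0],[0,0,-0.04],0.045],[[0,0,0],[0,0,0],0.045]])

```text
time: 15.7
eef_pos: [0.57, -0.1307, 0.3217]
tcp_rot: [0.741, 0.671, 0.001, 0.003]
contact_force: [0.0, -0.4, -0.9]
opening: 0.526
finger_force: 0.0
```

Call:
drive_tool(moves=[[[0,0,0],[0,0,0],0.045],[[0,0,0],[0,0,0],0.045],[[0,0,0],[0,0,0],0.045],[[0,0,0],[0,0,0],0.045],[[0,0,0],[0,0,0],0.045]])

```text
time: 16.32
eef_pos: [0.5682, -0.13, 0.3155]
tcp_rot: [0.741, 0.671, -0.001, -0.001]
contact_force: [0.6, -0.4, 0.5]
opening: 0.527
finger_force: 0.0
```

```bash
python3 - <<'E'
from plant import ctrl
from h import *
a=ctrl.read_camera("scene")["image"]
for i in range(6): b=ctrl.read_camera("scene")["image"]
print("motion px", np.abs(a[200:310,220:330].astype(int)-b[200:310,220:330]).max(), ctrl.get_state()["time"])
cv2.imwrite("pics/j1.png",cv2.resize(np.ascontiguousarray(b[190:310,210:330,::-1]),(590,590),interpolation=2))
E
```

```text
motion px 42 16.675
```

View pics/j1.png

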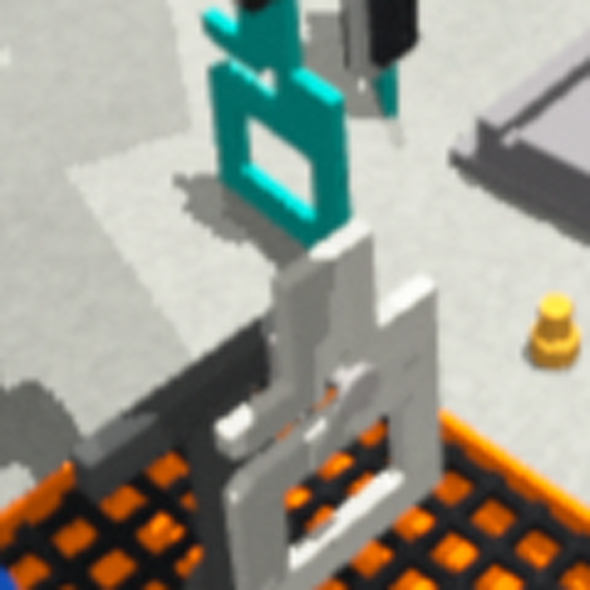

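It hangs on the pin, straight and clear of the gripper. I'll let any residual sway die out first.

Call:
drive_tool(moves=[[[0,0,0],[0,0,0],0.045],[[0,0,0],[0,0,0],0.045],[[0,0,0],[0,0,0],0.045],[[0,0,0],[0,0,0],0.045],[[0,0,0],[0,0,0],0.045]])

```text
time: 17.3
eef_pos: [0.5682, -0.13, 0.3158]
tcp_rot: [0.741, 0.671, -0.001, -0.001]
contact_force: [-0.4, 0.6, -0.3]
opening: 0.527
finger_force: 0.0
```

Call:
drive_tool(moves=[[[0,0,0],[0,0,0],0.045],[[0,0,0],[0,0,0],0.045],[[0,0,0],[0,0,0],0.045],[[0,0,0],[0,0,0],0.045],[[0,0,0],[0,0,0],0.045]])

```text
time: 17.92
eef_pos: [0.5683, -0.13, 0.3158]
tcp_rot: [0.741, 0.671, -0.001, -0.001]
contact_force: [-0.4, 0.1, 0.8]
opening: 0.528
finger_force: 0.0
```

Call:
drive_tool(moves=[[[0,0,0],[0,0,0],0.045],[[0,0,0],[0,0,0],0.045],[[0,0,0],[0,0,0],0.045],[[0,0,0],[0,0,0],0.045],[[0,0,0],[0,0,0],0.045]])

```text
time: 18.55
eef_pos: [0.5683, -0.13, 0.3158]
tcp_rot: [0.741, 0.671, -0.001, -0.001]
contact_force: [0.7, -0.7, 1.3]
opening: 0.526
finger_force: 0.0
```

```bash
python3 - <<'E'
from plant import ctrl
import numpy as np
I=[ctrl.read_camera("scene")["image"].astype(float) for i in range(11)]
for k in (1,3,5,7,10):
    d=np.abs(I[k]-I[0]); print(k,"plate",d[225:310,250:305].mean().round(2),d[225:310,250:305].max(),"static ref",d[330:390,350:430].mean().round(2),d[330:390,350:430].max())
E
```

```text
1 plate 0.88 7.0 static ref 0.7 4.0
3 plate 0.89 7.0 static ref 0.7 4.0
5 plate 0.89 7.0 static ref 0.69 4.0
7 plate 0.89 7.0 static ref 0.69 4.0
10 plate 0.88 8.0 static ref 0.69 4.0
```

The plate is still (image differences are at noise level), so I'm handing the job in.

```bash
python3 -c "
from plant import ctrl
print(ctrl.sign_off())"
```

```text
the job is handed in; nothing more can be done
None
```

The slotted plate is off the rack and hanging straight and still on the pin, released, with about 3.5 N peak contact in the readings, and the job is handed in; the judge returned no verdict.

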